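# Clip the gate wheel onto its stub axle

## Task

Slide the grooved gate wheel along its stub axle until it is fully home against the shoulder, then take the spring clip by its tab from the notched rack and press it straight down, open side first, into the groove that the wheel has cleared, until it snaps over and sits fully home, square to the axle, tab upright. The groove is hardly wider than the clip: feel for it with a light touch, and never ram the wheel or force the clip. Let go, and leave the nut, bolt and centre punch where they are.

Things in the scene. Friction and masses are not known exactly. Their poses are not given: they have to be found in the camera images.
- bracket: Grey welded bracket bolted to the table: base plate 125 x 100 x 10 mm and an upright plate with a round head, 86 mm wide, top 128 mm up. Origin: on the table, under the middle of the upright's face on the wheel's side; z up, -x points the way the axle sticks out of that face. Fingers must not press on the bracket or wheel with over 70 N.
- axle_line (a point): Point where the axle line leaves the upright's face, 85 mm above the bracket's origin, same axes: the level axle, 32 mm thick, runs along -x. Near its free end is one square-cut groove, 11 mm wide, 20 mm in diameter; 14 mm of full diameter follow. A set screw fixes how far the axle stands out, so the groove's middle is 59 to 87 mm from here: not measured, to be seen or felt.
- wheel (a joint): Steel V-groove wheel on the axle: metres from home, 0 = against the shoulder, grows towards the axle's free end. Starts 12 to 24 mm out, over the groove; slides with 3 N of drag, does not turn. 90 mm in diameter; a hub boss 38 mm in diameter stands 18 mm out of the flat rim face on the free-end side. When home, the boss ends 7 mm, the rim face 25 mm short of the groove's middle.
- clip_tab (a point): Middle of the grip tab of the dark steel spring clip: x through its 8 mm thickness, y across, z up. The tab is 18 mm wide (y), from 26 mm below this point to 12 mm above it; below it the clip widens to 36 mm. The clip starts upright, open side down, astride a flat bar (14 mm thick, 57 mm high, along the clip's x, on a wooden foot), in its middle notch; it lifts straight off.
- clip_seat (a point): Centre of the clip's round seat, 44 mm below clip_tab, same axes; on the axle line once home, with the clip's x along the axle. The arms end 10 mm below it in a mouth 23 mm wide that narrows to 16 mm. Over the groove they first meet it with the seat about 10 mm above the axle line, then need 10 to 15 N to snap over; off the groove they stop at 18 to 22 mm and will not go on.
- nut_1: Rusty hexagon nut, 34 x 32 x 14 mm, lying on the table at the left; leave it. Origin: centre of its underside.
- bolt_1: Bolt 70 mm tall standing on its head at the left; leave it. Origin: centre of its underside.
- clip: The whole spring clip, 66 mm tall, 0.05 kg; origin at clip_seat, same axes. More than 60 N between it and the axle or wheel (arms, crown and sides added up; a downward push of about 30 N) spoils it.
- centre_punch: Centre punch 110 mm long lying in front; leave it. Origin: centre of its underside.

How it is judged:
On the way:
1. the wheel is home against the shoulder, within 2 mm (value of joint wheel below 0.002 m), for 0.2 s.
At the end, for the whole second after the job is handed in: Wheel home within 3 mm; clip in the groove, released and still: its seat's centre within 2.5 mm of the axle line in height and sideways, 54 to 92 mm from the upright; tab upright and square to the axle within 0.2 rad; nut, bolt and punch within 30 mm of where they stood (value of joint wheel below 0.003 m and x of clip_seat in the frame of axle_line between -0.092 and -0.054 m and y of clip_seat in the frame of axle_line between -0.0025 and 0.0025 m and z of clip_seat in the frame of axle_line between -0.0025 and 0.0025 m and angle between clip_tab's own z axis and vertical below 0.2 rad and angle between the x axis of clip_tab and the x axis of axle_line, either way round below 0.2 rad and linear speed of clip below 0.02 m/s and distance of each of nut_1, bolt_1, centre_punch from where it was at the start of the episode below 0.03 m); the robot touches nothing.
It fails at once if the clip is forced against the axle, wheel or bracket with more than 60 N in all (contact force between clip and bracket above 60 N).
It fails at once if the fingers press on the wheel, axle or bracket with more than 70 N (contact force between the fingers and bracket above 70 N).
It fails at once if the bolt is knocked over (angle between bolt_1's own z axis and vertical above 0.5 rad).
It also fails if it takes over 51 s, if anything falls off the work surface, if the arm or the gripper's body presses on something with over 40 N, if the wrist force passes 120 N, or if a joint passes its speed limit or range.

## Robot

A 6-joint arm with a two-finger parallel gripper is mounted at the origin on the work surface; the furniture and walls round the work are solid. World frame = base frame: x ahead of the robot, y to its left, z up, the work surface at z = 0. Lengths are in m, angles in rad, forces in N, time in s.
With the tool pointing down it reaches from about 0.3 to 0.825 m from the base axis. Payload 5.4 kg.
Tool frame: the origin (TCP) lies midway between the tips of the shut fingers; the grasp point (between the pads) lies 19 mm behind it; z points along the fingers, y is the direction in which the jaws open and shut (so a half turn about z gives the same grasp; the last joint's range is limited). The gripper opens to 92 mm and grips with 3 to 60 N. Pads are 20 mm wide; open, the fingers measure 128 mm over their backs; the gripper's body (75 mm by 189 mm) begins 69 mm behind the grasp point.
Start: joints at [1.057, 0.158, 1.597, -0, 1.386, -0.21], TCP at [0.172, 0.549, 0.215] pointing down, gripper open.
Joint ranges: [-2.91, 2.91], [-0.94, 2.29], [0.18, 2.7], [-1.29, 4.43], [0.17, 2.64], [-3, 3]. Speed limits (rad/s): [2.57, 2.57, 3.14, 3.14, 3.14, 3.14].

## Interface

Orientations are given as a 3x3 rotation matrix whose columns are the frame's x, y, z axes.
In Python, from plant import state, capture, hand_in, masks_of gives the robot as it stands.
- The arm moves only by the tool carry_out, never from a script. Its argument "rows" is a list of rows, each an object with "hand": the opening, from 0 (shut) to 1 (fully open); "offset": the shift along the tool's x, y, z in mm, a list of three; "twist": the turn, a rotation vector about the tool's x, y, z in degrees, a list of three. In form: [{"hand": hand, "offset": [x, y, z], "twist": [ax, ay, az]}, ...]. A call has 1 to 20 rows; each row is the pose to reach, as a shift and turn from the pose commanded when the call began, along the tool's axes at that moment; what a row does not reach only later rows make up. A row lasts 1/12 s, in which the tool goes at most 41.7 mm and 7.16 degrees, less where a joint would pass 70% of its speed; a pose out of reach is approached as far as the arm can. A call with a gripper value outside its range is refused whole. The fingers move at their own pace and stop on an object; the grip force is fixed at half the most. Time passes only in rows, so rows that repeat a pose let the fingers close. It gives the time, the measured TCP pose, the force and the opening at its end, in the units of the state.
- state(): the state, without advancing time (a new reading comes with each control period).
- capture(name): name is "scene" or "top"; returns a dict with "frame" (420x560x3 uint8, red, green, blue), "fx", "fy", "cx", "cy" (pixels), "dist_coeffs" ([k1, k2, p1, p2, k3] as OpenCV has them; the pictures are not rectified), "position" and "attitude" of the camera in the world. Camera axes: x right, y down, z forward; pixel columns grow to the right and rows downward; lengths in m; the calibration is good to about 2 mm. A picture is of the moment at which its call begins. There is no depth.
- hand_in(): hands the job in, once; it reports no verdict.
Trained networks look in a picture, given as the dict that the camera call returned (one of the last four; its "shot" number tells which), for a name from the list of things; names that differ only in an ending like _2 or _b are one class to them, and where a whole thing is asked for, a point or a joint stands for the part that bears it (a point fixed in the world has none). Each returns a list of dicts, best first, with "score" (0 to 1); they miss things now and then, are a little off and sometimes report something else, mostly with a low value. They report only what shows in the picture. A call takes as long as a camera call.
- masks_of(picture, thing): "pixels" (420x560 bool, what is visible of it) and "pixel" ([column, row] in pixels, amid what is visible of it).
The state is a dict: "time": time; "q": joint angles; "joint_velocities": joint speeds; "joint_torque": joint torques, N m; "position": TCP position; "orientation": TCP orientation; "contact_force": force on the tool from outside, world axes, zero at the start; "moment": the same for the moment, N m; "opening": finger opening in m.
Only numpy, scipy, OpenCV 4.12 (cv2) and the standard library are available. Lean on these libraries where they do the work, as an engineer would, in place of code of your own. Each camera call takes 0.05 s, during which the arm holds its last target.

## Working session

There is one attempt and no reset: what is moved stays moved. The work goes in short steps, Python scripts to look and compute and a tool call to move; the robot and the scene stay as the last step left them, time stands still between calls to the robot, and variables do not carry over. Pictures are saved under pics/ and viewed, and the job is handed in when it is done.

Besides the shell and the picture viewer there is one more tool, called after ">>>" by a JSON object that holds its "op" and its "data". carry_out: Moves the arm, as the interface text tells. Its arguments: {"type":"object","properties":{"rows":{"type":"array"}},"required":["rows"]}

```bash
mkdir -p pics; ls; cat > h.py <<'E'
import numpy as np, cv2
from plant import state, capture, hand_in, masks_of
def save(c,n,crop=None,s=1):
    f=c["frame"][:,:,::-1]
    if crop: f=f[crop[1]:crop[3],crop[0]:crop[2]]
    cv2.imwrite("pics/"+n+".png",cv2.resize(f,None,fx=s,fy=s,interpolation=cv2.INTER_CUBIC))
def K(c): return np.array([[c["fx"],0,c["cx"]],[0,c["fy"],c["cy"]],[0,0,1.]])
def Rm(c):
    return np.array(c["attitude"]).reshape(3,3)
def ray(c,px):
    p=cv2.undistortPoints(np.array([[px]],float),K(c),np.array(c["dist_coeffs"],float))[0,0]
    d=Rm(c)@np.array([p[0],p[1],1]); return np.array(c["position"]),d/np.linalg.norm(d)
def atz(c,px,z):
    o,d=ray(c,px); return o+d*(z-o[2])/d[2]
def proj(c,P):
    R=Rm(c).T; t=-R@np.array(c["position"])
    return cv2.projectPoints(np.array(P,float).reshape(-1,3),cv2.Rodrigues(R)[0],t,K(c),np.array(c["dist_coeffs"],float))[0].reshape(-1,2)
def tri(rs):
    A=np.zeros((3,3));b=np.zeros(3)
    for o,d in rs:
        M=np.eye(3)-np.outer(d,d);A+=M;b+=M@o
    return np.linalg.solve(A,b)
E
python3 - <<'E'
from h import *
np.set_printoptions(precision=4,suppress=True)
for n in("scene","top"):
    c=capture(n); save(c,n+"0",s=1.4)
    print(n,{k:v for k,v in c.items() if k!="frame"})
    for t in["bracket","wheel","clip","clip_tab","nut_1","bolt_1","centre_punch"]:
        for m in masks_of(c,t)[:2]:
            ys,xs=np.nonzero(m["pixels"]);print(t,round(m["score"],2),m["pixel"],xs.min(),xs.max(),ys.min(),ys.max())
print(state())
E
```

```text
pics
scene {'fx': 533.0178076618178, 'fy': 533.0178076618178, 'cx': 274.8117572137205, 'cy': 216.38248156328612, 'dist_coeffs': array([-0.1762,  0.    ,  0.    ,  0.    ,  0.    ]), 'position': array([ 0.0074, -0.7209,  0.5158]), 'attitude': array([[ 0.8143, -0.2347,  0.5309],
       [-0.5804, -0.3436,  0.7383],
       [ 0.0092, -0.9093, -0.416 ]]), 'shot': 1}
bracket 0.65 [296.2, 209.0] 264 335 174 240
wheel 0.89 [285.4, 198.9] 265 306 179 222
clip 0.94 [365.0, 307.6] 355 375 290 333
clip_tab 0.95 [368.4, 304.7] 359 374 292 332
nut_1 0.46 [181.6, 220.1] 177 190 212 224
nut_1 0.27 [367.2, 305.6] 357 375 290 334
bolt_1 0.79 [204.5, 203.2] 197 208 186 216
centre_punch 0.48 [219.4, 276.4] 214 222 261 291
top {'fx': 538.0157267182764, 'fy': 538.0157267182764, 'cx': 275.3212402906614, 'cy': 212.16592148761669, 'dist_coeffs': array([-0.1801,  0.    ,  0.    ,  0.    ,  0.    ]), 'position': array([0.4821, 0.0386, 1.128 ]), 'attitude': array([[ 0.0271, -0.9982,  0.0542],
       [-0.9996, -0.0275, -0.008 ],
       [ 0.0095, -0.054 , -0.9985]]), 'shot': 2}
bracket 0.91 [236.3, 148.9] 205 267 108 190
wheel 0.93 [245.1, 168.5] 222 266 157 183
clip 0.42 [423.0, 233.9] 413 432 232 238
clip_tab 0.6 [425.2, 233.3] 414 431 233 237
nut_1 0.6 [150.9, 234.7] 142 157 230 245
bolt_1 0.69 [145.6, 211.0] 138 154 207 218
centre_punch 0.81 [275.4, 268.5] 254 296 255 288
{'time': 0.8, 'q': array([ 1.0569,  0.1584,  1.597 , -0.    ,  1.3862, -0.2101]), 'joint_velocities': array([ 0.0019,  0.001 , -0.0001, -0.0006,  0.0003,  0.0002]), 'joint_torque': array([  0.0007, -38.5517, -32.2359,   0.0702,   0.0301,   0.0001]), 'position': array([0.172 , 0.5486, 0.2146]), 'orientation': array([[-0.9542,  0.2992,  0.    ],
       [ 0.2992,  0.9542,  0.    ],
       [-0.    ,  0.    , -1.    ]]), 'contact_force': array([-0.7467, -0.5895, -0.783 ]), 'moment': array([-0.0283, -0.0275,  0.0114]), 'opening': 0.09228073212012398}
```

View pics/scene0.png

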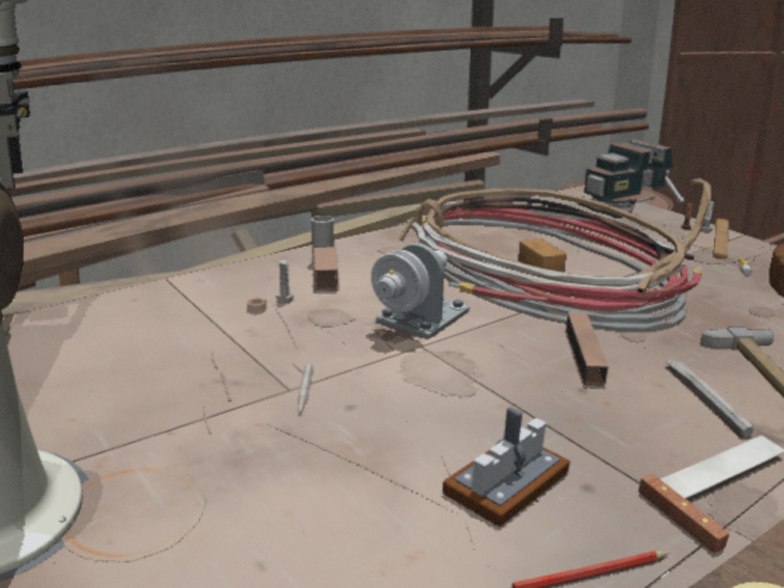

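View pics/top0.png

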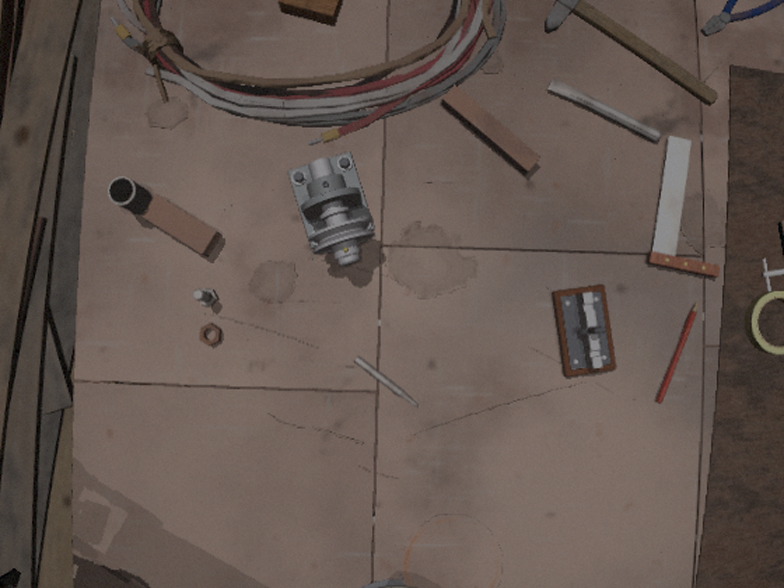

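```bash
python3 - <<'E'
import cv2
a=cv2.imread("pics/scene0.png");b=cv2.imread("pics/top0.png")
# crop coords at s=1.4
cv2.imwrite("pics/s1.png",cv2.resize(a[220:350,340:500],None,fx=4.5,fy=4.5,interpolation=cv2.INTER_CUBIC))
cv2.imwrite("pics/s2.png",cv2.resize(a[380:530,440:600],None,fx=4,fy=4,interpolation=cv2.INTER_CUBIC))
cv2.imwrite("pics/t1.png",cv2.resize(b[140:280,270:400],None,fx=4.2,fy=4.2,interpolation=cv2.INTER_CUBIC))
cv2.imwrite("pics/t2.png",cv2.resize(b[290:380,540:660],None,fx=6,fy=6,interpolation=cv2.INTER_CUBIC))
E
```

```text
(no output)
```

View pics/s1.png

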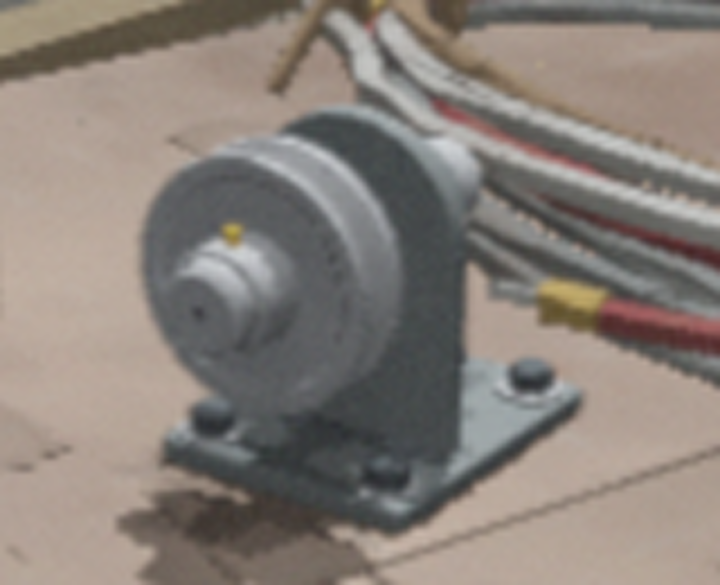

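View pics/s2.png

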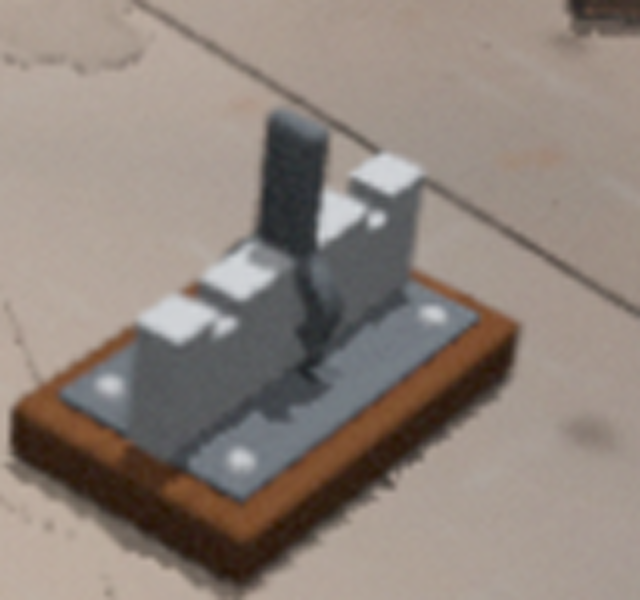

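View pics/t1.png

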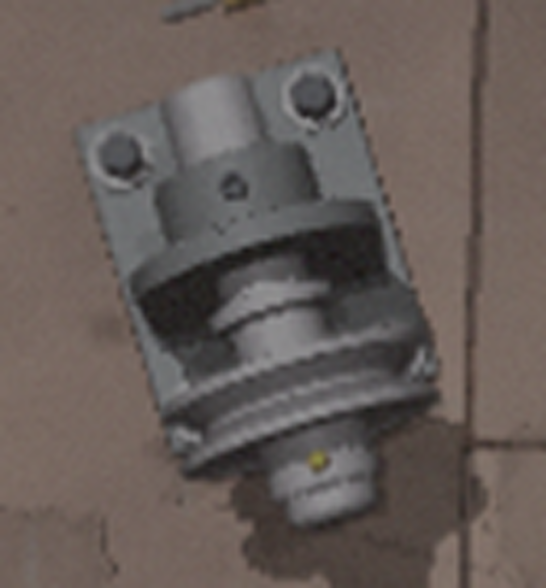

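View pics/t2.png

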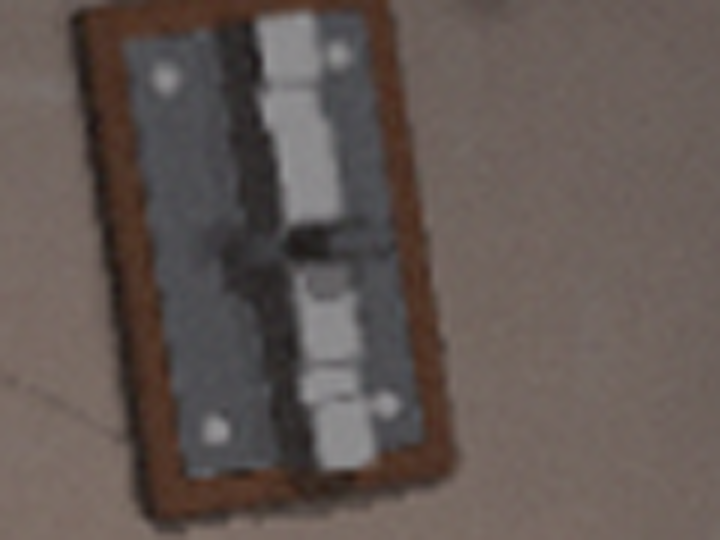

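```bash
python3 - <<'E'
from h import *
np.set_printoptions(precision=4,suppress=True)
S=capture("scene");T=capture("top")
s1=lambda u,v:((340+u/4.5)/1.4,(220+v/4.5)/1.4)
s2=lambda u,v:((440+u/4)/1.4,(380+v/4)/1.4)
t1=lambda u,v:((270+u/4.2)/1.4,(140+v/4.2)/1.4)
t2=lambda u,v:((540+u/6)/1.4,(290+v/6)/1.4)
print("plate top", [atz(T,t1(*p),.01)[:2] for p in[(80,130),(335,55),(438,390),(165,415)]])
print("plate scene", [atz(S,s1(*p),.01)[:2] for p in[(165,438),(400,515),(580,392)]])
print("axle top", [atz(T,t1(*p),.085)[:2] for p in[(207,92),(206,130),(325,465),(329,500)]])
print("boss edges",[atz(T,t1(*p),.085)[:2] for p in[(273,475),(377,455)]])
# axle end tri
e=tri([ray(S,s1(199,312)),ray(T,t1(333,520))]);print("end",e, proj(S,e),s1(199,312),proj(T,e),t1(333,520))
# tab top
for a in[(298,122)]:
  for b in[(310,243),(295,243)]:
    e=tri([ray(S,s2(*a)),ray(T,t2(*b))]);print("tabtop",e,proj(S,e),s2(*a),proj(T,e),t2(*b))
m=masks_of(T,"clip_tab");cm=m[0]["pixels"];ys,xs=np.nonzero(cm)
for y in range(ys.min(),ys.max()+1): print(y,xs[ys==y].min(),xs[ys==y].max())
# rack foot
print("bar ends top z.07",[atz(T,t2(*p),.07)[:2] for p in[(258,15),(318,12),(318,470),(375,465)]])
print("foot corners z.0",[atz(T,t2(*p),.015)[:2] for p in[(75,10),(390,0),(455,470),(148,520)]])
print("foot scene",[atz(S,s2(*p),.015)[:2] for p in[(12,405),(240,545),(520,325)]])
E
```

```text
plate top [array([0.7295, 0.1804]), array([0.7593, 0.0895]), array([0.6385, 0.0489]), array([0.6269, 0.1459])]
plate scene [array([0.6111, 0.1398]), array([0.6417, 0.0474]), array([0.7559, 0.0868])]
axle top [array([0.7269, 0.1287]), array([0.7139, 0.1285]), array([0.6019, 0.085 ]), array([0.5903, 0.0833])]
boss edges [array([0.5981, 0.1021]), array([0.6057, 0.0679])]
end [0.5835 0.0818 0.0854] [[274.4783 206.6649]] (274.44444444444446, 206.66666666666666) [[249.4692 188.4639]] (249.48979591836735, 188.43537414965988)
tabtop [ 0.5023 -0.2623  0.0898] [[365.0059 293.5167]] (367.5, 293.2142857142857) [[423.9002 234.6873]] (422.6190476190476, 236.07142857142858)
tabtop [ 0.5032 -0.26    0.0881] [[364.2201 293.6041]] (367.5, 293.2142857142857) [[422.5226 234.2493]] (420.8333333333333, 236.07142857142858)
233 426 430
234 421 431
235 416 431
236 414 431
237 414 429
bar ends top z.07 [array([ 0.5539, -0.2519]), array([ 0.555 , -0.2666]), array([ 0.446 , -0.2684]), array([ 0.4474, -0.2824])]
foot corners z.0 [array([ 0.5575, -0.2201]), array([ 0.5623, -0.3011]), array([ 0.4447, -0.3199]), array([ 0.4309, -0.2411])]
foot scene [array([ 0.4321, -0.2403]), array([ 0.4428, -0.318 ]), array([ 0.5705, -0.2968])]
```

```bash
cat > m.py <<'E'
from h import *
def box(o,yaw,x,y,z):
    c,s=np.cos(yaw),np.sin(yaw);R=np.array([[c,-s,0],[s,c,0],[0,0,1]])
    return np.array([o+R@np.array([a,b,d]) for a in x for b in y for d in z])
E_=[(0,1),(2,3),(4,5),(6,7),(0,2),(1,3),(4,6),(5,7),(0,4),(1,5),(2,6),(3,7)]
def drawbox(im,c,P,crop,s,col):
    p=(proj(c,P)+.5-np.array(crop[:2]))*s-.5*0
    for a,b in E_: cv2.line(im,tuple(int(v) for v in p[a].round()),tuple(int(v) for v in p[b].round()),col,1,cv2.LINE_AA)
def up(c,crop,s): return cv2.resize(np.ascontiguousarray(c["frame"][crop[1]:crop[3],crop[0]:crop[2],::-1]),None,fx=s,fy=s,interpolation=cv2.INTER_CUBIC)
E
python3 - <<'E'
from m import *
np.set_printoptions(precision=4,suppress=True)
S=capture("scene");T=capture("top")
o,d=ray(S,(367.5,293.2))
yaw=np.radians(9.2);b=np.array([.5005,-.2680,0]);n=np.array([-np.sin(yaw),np.cos(yaw),0])
for off in(-.004,-.002,0,.002):
    P=o+d*((b+n*off-o)@n)/(d@n);print(off,P,proj(T,P))
P=o+d*((b-o)@n)/(d@n)
zt=P[2];cen=np.array([P[0],P[1],zt])
for c,crop,s,nm in((S,(320,270,430,385),6,"ms"),(T,(380,200,470,275),8,"mt")):
    im=up(c,crop,s)
    drawbox(im,c,box(cen,yaw,(-.004,.004),(-.009,.009),(-.038,0)),crop,s,(0,255,0))
    drawbox(im,c,box(cen,yaw,(-.004,.004),(-.018,.018),(-.066,-.038)),crop,s,(0,0,255))
    cv2.imwrite(f"pics/{nm}.png",im)
E
```

```text
-0.004 [ 0.4962 -0.2727  0.0981] [[430.2424 237.882 ]]
-0.002 [ 0.4989 -0.2703  0.0958] [[428.7032 236.4877]]
0 [ 0.5016 -0.2678  0.0935] [[427.1691 235.0988]]
0.002 [ 0.5043 -0.2654  0.0912] [[425.6402 233.7153]]
```

View pics/ms.png

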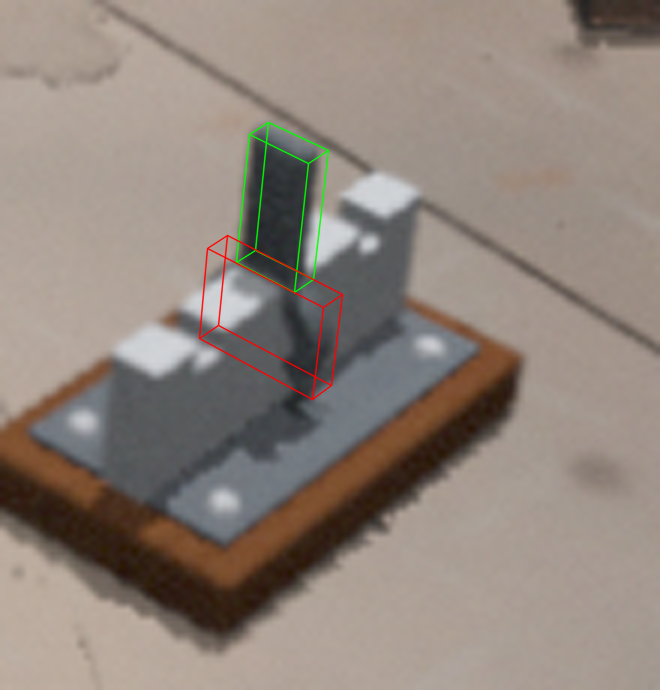

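View pics/mt.png

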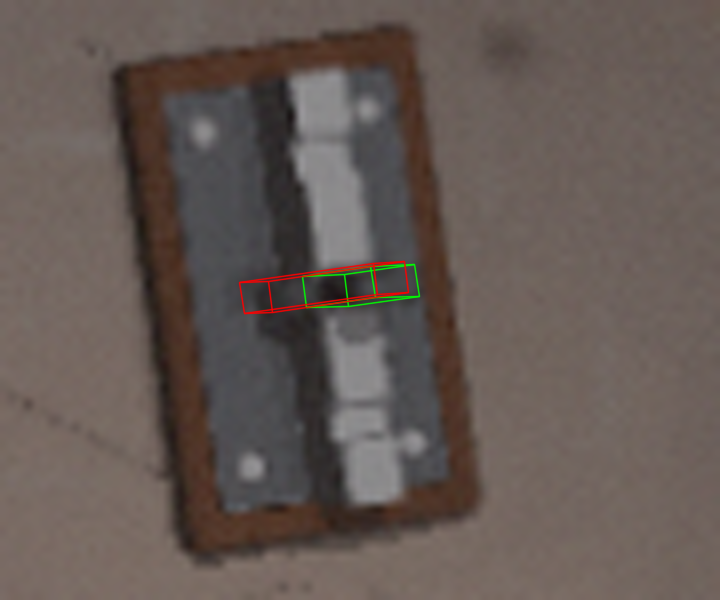

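```bash
cat > goto.py <<'E'
from h import *
from scipy.spatial.transform import Rotation as Ro
def goto(p,yaw):
    s=state();R=np.array(s["orientation"]);x=np.array([np.cos(yaw),np.sin(yaw),0]);z=np.array([0,0,-1.])
    Rt=np.c_[x,np.cross(z,x),z]
    print("offset mm",np.round(R.T@(np.array(p)-s["position"])*1000,1),"twist",np.round(np.degrees(Ro.from_matrix(R.T@Rt).as_rotvec()),2))
E
python3 - <<'E'
from goto import *
goto([.5642,.0753,.2146],np.radians(198.9))
T=capture("top")
for m,z in(("bolt_1",.035),("nut_1",.014),("centre_punch",.0)):
    print(m,atz(T,masks_of(T,m)[0]["pixel"],z))
E
```

```text
offset mm [-515.8 -334.4    0. ] twist [  0.    0.  -36.3]
bolt_1 [0.53779956 0.29545648 0.035     ]
nut_1 [0.47751039 0.28360662 0.014     ]Traceback (most recent call last):
  File "<stdin>", line 5, in <module>
IndexError: list index out of range
```

>>> {"op": "carry_out", "data": {"rows": [{"hand":0,"offset":[-258,-167,0],"twist":[0,0,-18]},{"hand":0,"offset":[-258,-167,0],"twist":[0,0,-18]},{"hand":0,"offset":[-258,-167,0],"twist":[0,0,-18]},{"hand":0,"offset":[-258,-167,0],"twist":[0,0,-18]},{"hand":0,"offset":[-258,-167,0],"twist":[0,0,-18]},{"hand":0,"offset":[-258,-167,0],"twist":[0,0,-18]},{"hand":0,"offset":[-258,-167,0],"twist":[0,0,-18]},{"hand":0,"offset":[-515.8,-334.4,0],"twist":[0,0,-36.3]},{"hand":0,"offset":[-515.8,-334.4,0],"twist":[0,0,-36.3]},{"hand":0,"offset":[-515.8,-334.4,0],"twist":[0,0,-36.3]},{"hand":0,"offset":[-515.8,-334.4,0],"twist":[0,0,-36.3]},{"hand":0,"offset":[-515.8,-334.4,0],"twist":[0,0,-36.3]},{"hand":0,"offset":[-515.8,-334.4,0],"twist":[0,0,-36.3]},{"hand":0,"offset":[-515.8,-334.4,0],"twist":[0,0,-36.3]},{"hand":0,"offset":[-515.8,-334.4,0],"twist":[0,0,-36.3]},{"hand":0,"offset":[-515.8,-334.4,0],"twist":[0,0,-36.3]},{"hand":0,"offset":[-515.8,-334.4,0],"twist":[0,0,-36.3]},{"hand":0,"offset":[-515.8,-334.4,0],"twist":[0,0,-36.3]}]}}

```text
time: 2.75
position: [0.5638, 0.0756, 0.2144]
orientation: [[-0.946, -0.323, -0.001], [-0.323, 0.946, 0.001], [0.001, 0.001, -1.0]]
contact_force: [0.3, 0.2, -0.7]
opening: 0.0003
```

Now lower to z = 0.113.

>>> {"op": "carry_out", "data": {"rows": [{"hand":0,"offset":[0,0,40],"twist":[0,0,0]},{"hand":0,"offset":[0,0,70],"twist":[0,0,0]},{"hand":0,"offset":[0,0,90],"twist":[0,0,0]},{"hand":0,"offset":[0,0,101.5],"twist":[0,0,0]},{"hand":0,"offset":[0,0,101.5],"twist":[0,0,0]},{"hand":0,"offset":[0,0,101.5],"twist":[0,0,0]}]}}

```text
time: 3.25
position: [0.5639, 0.0763, 0.1137]
orientation: [[-0.946, -0.325, 0.0], [-0.325, 0.946, 0.0], [-0.0, 0.0, -1.0]]
contact_force: [-0.9, -1.1, -0.7]
opening: 0.0005
```

```bash
python3 - <<'E'
from m import *
S=capture("scene");T=capture("top")
cv2.imwrite("pics/a1.png",up(S,(230,130,350,250),5));cv2.imwrite("pics/a2.png",up(T,(180,90,300,240),4))
E
```

```text
(no output)
```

View pics/a1.png

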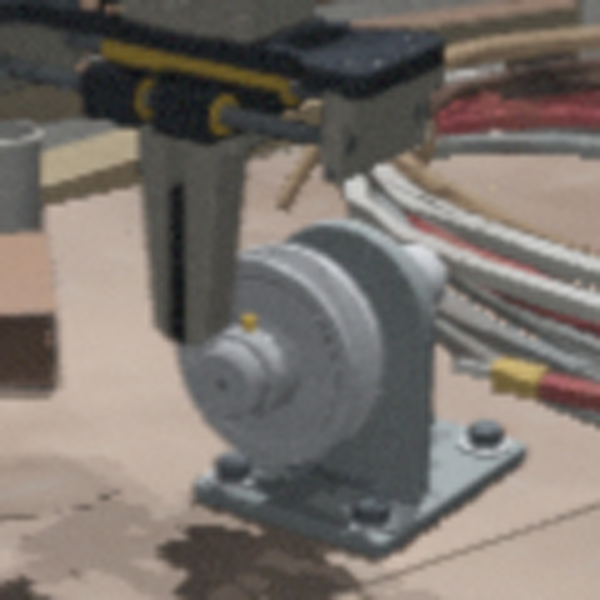

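View pics/a2.png

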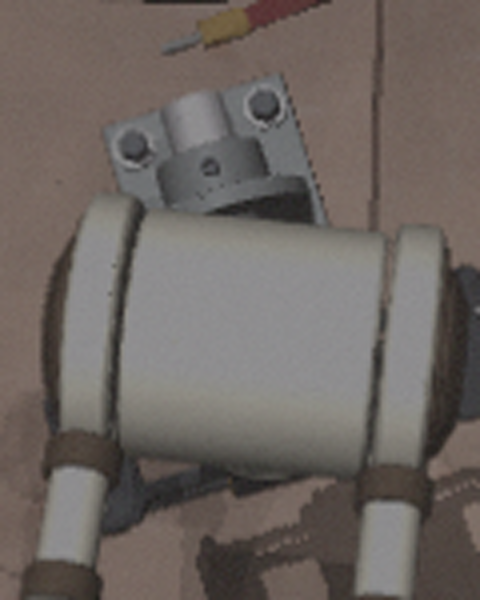

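The fingers hang in front of the rim, at (190,340) in the crop, above the boss and the nipple. I'll push gently now.

>>> {"op": "carry_out", "data": {"rows": [{"hand":0,"offset":[-5,0,0],"twist":[0,0,0]},{"hand":0,"offset":[-9,0,0],"twist":[0,0,0]},{"hand":0,"offset":[-12,0,0],"twist":[0,0,0]},{"hand":0,"offset":[-14,0,0],"twist":[0,0,0]},{"hand":0,"offset":[-16,0,0],"twist":[0,0,0]},{"hand":0,"offset":[-18,0,0],"twist":[0,0,0]},{"hand":0,"offset":[-20,0,0],"twist":[0,0,0]},{"hand":0,"offset":[-22,0,0],"twist":[0,0,0]},{"hand":0,"offset":[-24,0,0],"twist":[0,0,0]},{"hand":0,"offset":[-26,0,0],"twist":[0,0,0]},{"hand":0,"offset":[-28,0,0],"twist":[0,0,0]}]}}

```text
time: 4.27
position: [0.5908, 0.0844, 0.1131]
orientation: [[-0.946, -0.324, -0.0], [-0.324, 0.946, -0.0], [0.0, 0.0, -1.0]]
contact_force: [-0.3, -0.3, 0.1]
opening: -0.0
```

>>> {"op": "carry_out", "data": {"rows": [{"hand":0,"offset":[-2,0,0],"twist":[0,0,0]},{"hand":0,"offset":[-4,0,0],"twist":[0,0,0]},{"hand":0,"offset":[-6,0,0],"twist":[0,0,0]},{"hand":0,"offset":[-7,0,0],"twist":[0,0,0]},{"hand":0,"offset":[-8,0,0],"twist":[0,0,0]}]}}

```text
time: 4.68
position: [0.5984, 0.087, 0.1131]
orientation: [[-0.946, -0.324, -0.0], [-0.324, 0.946, -0.0], [0.0, -0.0, -1.0]]
contact_force: [-1.1, -0.5, 0.2]
opening: 0.0007
```

>>> {"op": "carry_out", "data": {"rows": [{"hand":0,"offset":[-1,0,0],"twist":[0,0,0]},{"hand":0,"offset":[-2,0,0],"twist":[0,0,0]},{"hand":0,"offset":[-3,0,0],"twist":[0,0,0]},{"hand":0,"offset":[-4,0,0],"twist":[0,0,0]},{"hand":0,"offset":[-5,0,0],"twist":[0,0,0]},{"hand":0,"offset":[-6,0,0],"twist":[0,0,0]}]}}

```text
time: 5.18
position: [0.6036, 0.0888, 0.113]
orientation: [[-0.946, -0.324, -0.001], [-0.324, 0.946, -0.0], [0.001, 0.0, -1.0]]
contact_force: [-3.1, -1.3, 1.0]
opening: 0.0002
```

>>> {"op": "carry_out", "data": {"rows": [{"hand":0,"offset":[-1,0,0],"twist":[0,0,0]},{"hand":0,"offset":[-2,0,0],"twist":[0,0,0]},{"hand":0,"offset":[-3,0,0],"twist":[0,0,0]},{"hand":0,"offset":[-4,0,0],"twist":[0,0,0]}]}}

```text
time: 5.52
position: [0.6076, 0.0902, 0.113]
orientation: [[-0.946, -0.324, -0.0], [-0.324, 0.946, -0.0], [0.0, 0.0, -1.0]]
contact_force: [-3.6, -0.9, 0.9]
opening: 0.0003
```

>>> {"op": "carry_out", "data": {"rows": [{"hand":0,"offset":[-1,0,0],"twist":[0,0,0]},{"hand":0,"offset":[-2,0,0],"twist":[0,0,0]},{"hand":0,"offset":[-3,0,0],"twist":[0,0,0]}]}}

```text
time: 5.77
position: [0.6105, 0.0912, 0.1129]
orientation: [[-0.946, -0.324, -0.0], [-0.324, 0.946, 0.0], [0.0, 0.0, -1.0]]
contact_force: [-3.4, -1.8, 0.7]
opening: 0.0009
```

>>> {"op": "carry_out", "data": {"rows": [{"hand":0,"offset":[-1,0,0],"twist":[0,0,0]},{"hand":0,"offset":[-2,0,0],"twist":[0,0,0]}]}}

```text
time: 5.93
position: [0.6124, 0.0918, 0.113]
orientation: [[-0.946, -0.324, -0.0], [-0.324, 0.946, 0.0], [0.0, 0.0, -1.0]]
contact_force: [-3.0, -1.4, -0.2]
opening: 0.0003
```

>>> {"op": "carry_out", "data": {"rows": [{"hand":0,"offset":[-1,0,0],"twist":[0,0,0]},{"hand":0,"offset":[-2,0,0],"twist":[0,0,0]}]}}

```text
time: 6.1
position: [0.6143, 0.0924, 0.113]
orientation: [[-0.946, -0.324, -0.0], [-0.324, 0.946, 0.0], [0.0, 0.0, -1.0]]
contact_force: [-2.0, -0.9, -0.7]
opening: 0.0003
```

>>> {"op": "carry_out", "data": {"rows": [{"hand":0,"offset":[-1,0,0],"twist":[0,0,0]},{"hand":0,"offset":[-1.5,0,0],"twist":[0,0,0]}]}}

```text
time: 6.27
position: [0.6158, 0.093, 0.113]
orientation: [[-0.946, -0.324, -0.0], [-0.324, 0.946, 0.0], [0.0, 0.0, -1.0]]
contact_force: [-1.9, -1.2, -0.8]
opening: 0.0007
```

>>> {"op": "carry_out", "data": {"rows": [{"hand":0,"offset":[-0.7,0,0],"twist":[0,0,0]},{"hand":0,"offset":[-1.5,0,0],"twist":[0,0,0]}]}}

```text
time: 6.43
position: [0.616, 0.0931, 0.1129]
orientation: [[-0.946, -0.324, -0.003], [-0.324, 0.946, -0.001], [0.003, 0.0, -1.0]]
contact_force: [-9.0, -3.3, 3.9]
opening: 0.0006
```

>>> {"op": "carry_out", "data": {"rows": [{"hand":0,"offset":[-0.7,0,0],"twist":[0,0,0]},{"hand":0,"offset":[-1.5,0,0],"twist":[0,0,0]}]}}

```text
time: 6.6
position: [0.616, 0.0931, 0.113]
orientation: [[-0.946, -0.324, -0.007], [-0.324, 0.946, -0.002], [0.007, 0.0, -1.0]]
contact_force: [-14.5, -4.3, 7.4]
opening: 0.0007
```

>>> {"op": "carry_out", "data": {"rows": [{"hand":0,"offset":[-0.5,0,0],"twist":[0,0,0]},{"hand":0,"offset":[-1,0,0],"twist":[0,0,0]}]}}

```text
time: 6.77
position: [0.6161, 0.0931, 0.113]
orientation: [[-0.946, -0.324, -0.009], [-0.324, 0.946, -0.002], [0.009, 0.001, -1.0]]
contact_force: [-17.4, -6.2, 9.4]
opening: 0.0006
```

Stopped at TCP x ≈ 0.616, 18 N. That puts the groove's middle at about (0.6017, 0.0881), which agrees with the picture. I'll back off and go up.

>>> {"op": "carry_out", "data": {"rows": [{"hand":0,"offset":[4,0,0],"twist":[0,0,0]},{"hand":0,"offset":[15,0,0],"twist":[0,0,0]},{"hand":0.2,"offset":[30,0,-20],"twist":[0,0,0]},{"hand":0.4,"offset":[40,0,-50],"twist":[0,0,0]},{"hand":0.5,"offset":[40,0,-80],"twist":[0,0,0]},{"hand":0.5,"offset":[40,0,-90],"twist":[0,0,0]},{"hand":0.5,"offset":[40,0,-90],"twist":[0,0,0]}]}}

```text
time: 7.35
position: [0.5848, 0.0813, 0.2076]
orientation: [[-0.946, -0.324, 0.01], [-0.324, 0.946, -0.0], [-0.009, -0.003, -1.0]]
contact_force: [1.2, -1.0, 1.4]
opening: 0.0316
```

```bash
python3 - <<'E'
from goto import *
from m import up
S=capture("scene");cv2.imwrite("pics/b1.png",up(S,(255,165,325,245),8))
goto([.5010,-.2685,.20],np.radians(189.2))
E
```

```text
offset mm [ 191.2 -304.3    4.3] twist [-0.07  0.28  9.7 ]
```

View pics/b1.png

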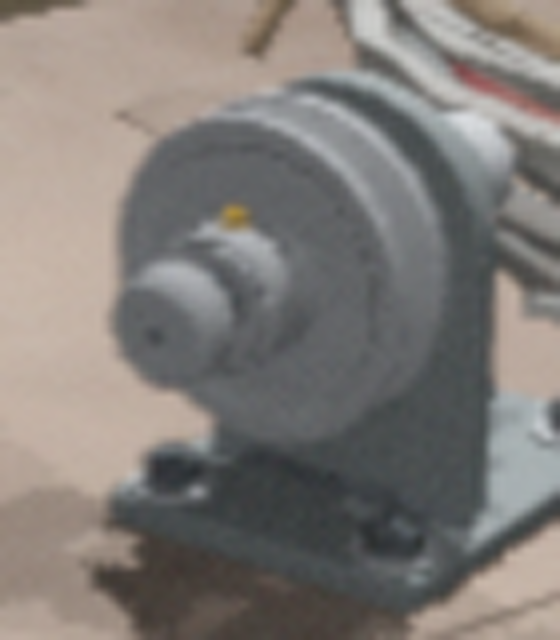

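The picture shows the wheel against the shoulder, with the dark groove open behind the 14 mm end collar at (235,290) in the crop. Next I go over the clip.

>>> {"op": "carry_out", "data": {"rows": [{"hand":0.5,"offset":[191,-304,4],"twist":[0,0,9.7]},{"hand":0.5,"offset":[191,-304,4],"twist":[0,0,9.7]},{"hand":0.5,"offset":[191,-304,4],"twist":[0,0,9.7]},{"hand":0.5,"offset":[191,-304,4],"twist":[0,0,9.7]},{"hand":0.5,"offset":[191,-304,4],"twist":[0,0,9.7]},{"hand":0.5,"offset":[191,-304,4],"twist":[0,0,9.7]},{"hand":0.5,"offset":[191,-304,4],"twist":[0,0,9.7]},{"hand":0.5,"offset":[191,-304,4],"twist":[0,0,9.7]},{"hand":0.5,"offset":[191,-304,4],"twist":[0,0,9.7]},{"hand":0.5,"offset":[191,-304,4],"twist":[0,0,9.7]},{"hand":0.5,"offset":[191,-304,4],"twist":[0,0,9.7]},{"hand":0.5,"offset":[191,-304,4],"twist":[0,0,9.7]},{"hand":0.5,"offset":[191,-304,4],"twist":[0,0,9.7]}]}}

```text
time: 8.48
position: [0.4996, -0.2667, 0.198]
orientation: [[-0.987, -0.161, -0.001], [-0.161, 0.987, 0.001], [0.001, 0.002, -1.0]]
contact_force: [-0.0, 0.0, 0.4]
opening: 0.046
```

```bash
python3 - <<'E'
from goto import *
from m import *
np.set_printoptions(precision=4,suppress=True)
goto([.5013,-.268,.140],np.radians(189.2))
S=capture("scene");T=capture("top")
# bracket check: axle overlay, top view
cv2.imwrite("pics/c1.png",up(S,(310,210,430,360),5))
cv2.imwrite("pics/c2.png",up(T,(195,95,275,205),5.5))
c=T;im=up(T,(195,95,275,205),5.5)
h=np.array([-.946,-.324,0]);g=np.array([.6017,.0881,.085]);n=np.array([.324,-.946,0])
pts=[]
for a,r in((19.5,16),(5.5,16),(-5.5,16),(-7,19),(-25,19)):
    for sg in(-1,1):
        pts.append(g+h*a/1e3+n*sg*r/1e3)
pts+= [g+h*.0195+[0,0,.016],g+h*.0055+[0,0,.016],g+h*-.007+[0,0,.019],g+h*-.025+[0,0,.045]]
for p in (proj(T,pts)+.5-[195,95])*5.5: cv2.circle(im,tuple(int(v) for v in p),3,(0,0,255),-1)
cv2.imwrite("pics/c3.png",im)
E
```

```text
offset mm [-1.5 -1.7 58. ] twist [ 0.09 -0.04  0.08]
```

View pics/c1.png

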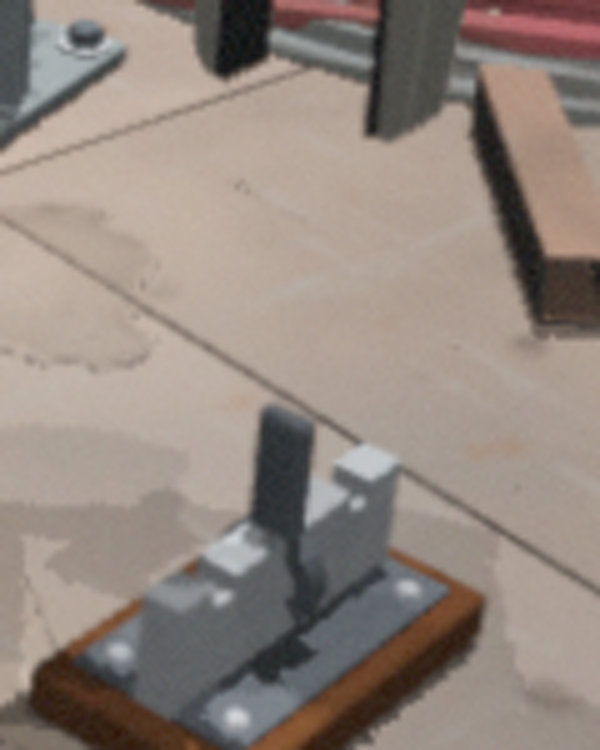

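View pics/c2.png

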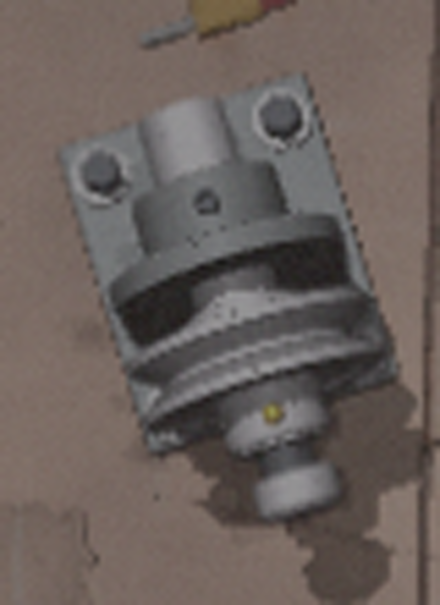

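View pics/c3.png

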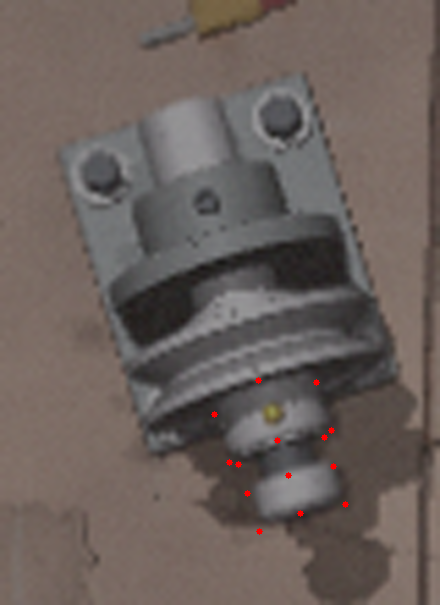

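```bash
python3 - <<'E'
from m import *
np.set_printoptions(precision=4,suppress=True)
S=capture("scene");T=capture("top")
h=np.array([-.946,-.324,0]);g=np.array([.6017,.0881,.085]);n=np.array([.324,-.946,0])
# scene: end-face silhouette: sample gray along lines? print axis coords of picked centre
for px in((274.4-.5,206.9-.5),(274.4,206.9)):
    P=atz(S,px,.085);print("scene centre",(P-g)@h,(P-g)@n)
# top: profile across collar at axial stations
gray=cv2.cvtColor(T["frame"],cv2.COLOR_RGB2GRAY).astype(np.float32)
for a in(.006,.009,.012,.014):
    w=np.arange(-.030,.0301,.001)
    p=proj(T,[g+h*a+n*x for x in w]).astype(np.float32)
    v=cv2.remap(gray,p[:,0].reshape(1,-1),p[:,1].reshape(1,-1),cv2.INTER_LINEAR)[0]
    print(a,v.astype(int))
for a in(.10,.105,.11,.115,.12):
    w=np.arange(-.030,.0301,.001)
    p=proj(T,[g-h*a+n*x for x in w]).astype(np.float32)
    v=cv2.remap(gray,p[:,0].reshape(1,-1),p[:,1].reshape(1,-1),cv2.INTER_LINEAR)[0]
    print(-a,v.astype(int))
gs=cv2.cvtColor(S["frame"],cv2.COLOR_RGB2GRAY).astype(np.float32)
for z in(-.004,0,.004):
    w=np.arange(-.026,.0261,.001)
    p=proj(S,[g+h*.0195+n*x+[0,0,z] for x in w]).astype(np.float32)
    print("S",z,cv2.remap(gs,p[:,0].reshape(1,-1),p[:,1].reshape(1,-1),cv2.INTER_LINEAR)[0].astype(int))
w=np.arange(-.026,.0261,.001)
p=proj(S,[g+h*.0195+[0,0,x] for x in w]).astype(np.float32)
print("Sv",cv2.remap(gs,p[:,0].reshape(1,-1),p[:,1].reshape(1,-1),cv2.INTER_LINEAR)[0].astype(int))
E
```

```text
scene centre 0.018069643702624445 -0.0021808806746085457
scene centre 0.019520893612120956 0.0001068908434972227
0.006 [ 75  72  70  68  67  67  69  70  71  70  67  64  63  63  65  69  77  86
  97 108 113 118 124 128 131 136 139 143 144 146 145 144 145 146 144 140
 135 131 126 122 118 113 109 105  95  82  73  68  69  71  74  76  77  77
  77  76  75  76  75  74  72]
0.009 [ 83  73  68  66  64  63  62  62  63  64  63  63  65  65  66  68  73  89
 104 111 117 122 127 131 134 139 144 144 144 145 146 146 146 145 144 140
 134 128 121 118 117 114 109 102  93  81  67  62  64  68  72  76  77  78
  77  77  76  75  74  74  75]
0.012 [102  91  80  71  68  66  63  61  60  59  56  56  59  61  64  67  79  94
 104 114 117 120 125 132 134 136 140 144 144 145 143 140 140 141 139 137
 133 128 123 119 114 107 101  94  86  76  67  64  64  69  75  77  79  78
  78  77  76  76  75  76  75]
0.014 [110 104  95  88  82  76  72  71  71  69  64  62  62  62  64  69  79  89
  99 105 107 109 113 116 117 119 124 127 127 127 126 123 123 124 121 120
 118 113 109 105 100  97  92  87  77  67  63  60  62  63  68  73  76  
[... 1496 characters left out ...]
  85  85  85  85  87  90  92  94  95]
S 0 [183 183 184 184 184 184 183 182 177 167 158 144 129 118 112 105 104 103
 103 103 103  97  90  86  83  80  84  88  93  98 102 103 103 103 103 103
 102 101 102 104 106 102  98  93  87  83  84  85  89  92  94  94  95]
S 0.004 [185 185 185 184 183 183 183 184 181 174 166 152 137 124 115 107 105 103
 102 102 102 101 100  99  99 100  99  99 100 101 102 102 103 104 105 106
 110 113 115 117 118 114 111 107 102  99  96  94  93  94  95  96  98]
Sv [176 177 178 179 179 179 178 178 177 175 174 160 142 129 118 109 106 104
 105 105 105 104 102  99  95  88  84  85  86  92  99 101 102 102 103 104
 106 112 127 142 162 181 190 198 199 198 184 159 138 123 109 106 102]
```

>>> {"op": "carry_out", "data": {"rows": [{"hand":0.5,"offset":[-1.5,-1.5,35],"twist":[0,0,0]},{"hand":0.5,"offset":[-1.5,-1.5,70],"twist":[0,0,0]},{"hand":0.5,"offset":[-1.5,-1.5,90],"twist":[0,0,0]},{"hand":0.5,"offset":[-1.5,-1.5,105],"twist":[0,0,0]},{"hand":0.5,"offset":[-1.5,-1.5,118],"twist":[0,0,0]},{"hand":0.5,"offset":[-1.5,-1.5,126],"twist":[0,0,0]},{"hand":0.5,"offset":[-1.5,-1.5,131],"twist":[0,0,0]},{"hand":0.5,"offset":[-1.5,-1.5,131],"twist":[0,0,0]},{"hand":0.5,"offset":[-1.5,-1.5,131],"twist":[0,0,0]}]}}

```text
time: 9.43
position: [0.5016, -0.2698, 0.0689]
orientation: [[-0.987, -0.16, 0.001], [-0.16, 0.987, -0.001], [-0.001, -0.001, -1.0]]
contact_force: [-1.1, 0.2, 0.0]
opening: 0.0456
```

```bash
python3 - <<'E'
from m import *
S=capture("scene")
cv2.imwrite("pics/d1.png",up(S,(310,210,430,360),5))
E
```

```text
(no output)
```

View pics/d1.png

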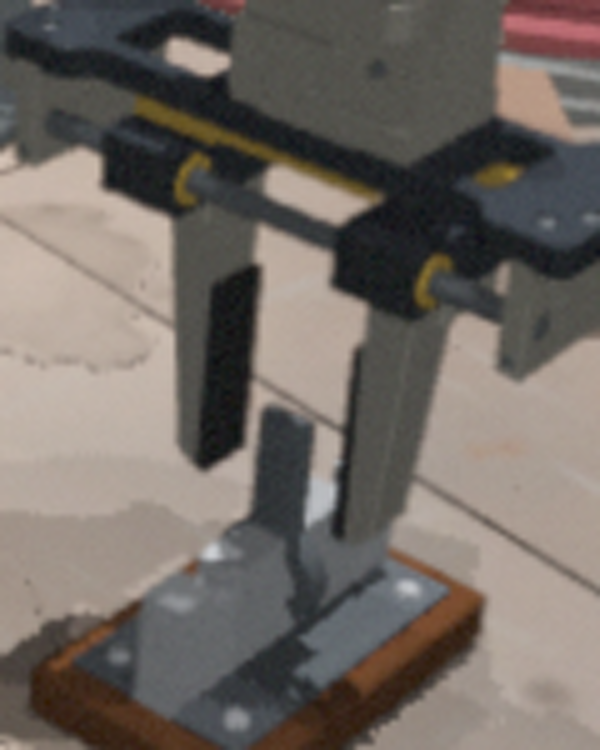

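```bash
python3 - <<'E'
from m import *
S=capture("scene");s=state();P=np.array(s["position"]);R=np.array(s["orientation"])
crop=(310,210,430,360);im=up(S,crop,5)
pts=[P,P+R@[0,0,-.019],P+R@[.01,.0228,0],P+R@[-.01,.0228,0],P+R@[.01,-.0228,0],P+R@[-.01,-.0228,0],[P[0],P[1],.0935]]
q=(proj(S,pts)+.5-[310,210])*5;print(q)
for i,p in enumerate(q): cv2.circle(im,tuple(int(v) for v in p),3,(0,0,255) if i else (0,255,0),-1)
for dx,col in((-.010,(255,0,0)),(0,(0,255,0)),(.01,(0,255,255))):
    pass
drawbox(im,S,box(np.array([P[0],P[1],.0935]),np.radians(9.2),(-.004,.004),(-.009,.009),(-.038,0)),crop,5,(0,255,255))
cv2.imwrite("pics/d2.png",im)
E
```

```text
[[288.61033628 490.36467933]
 [294.28431662 436.5317013 ]
 [207.29789352 473.29092842]
 [247.94109751 447.19705336]
 [331.26415222 535.6460893 ]
 [371.09103639 507.54560051]
 [296.02708708 421.60318818]]
```

View pics/d2.png

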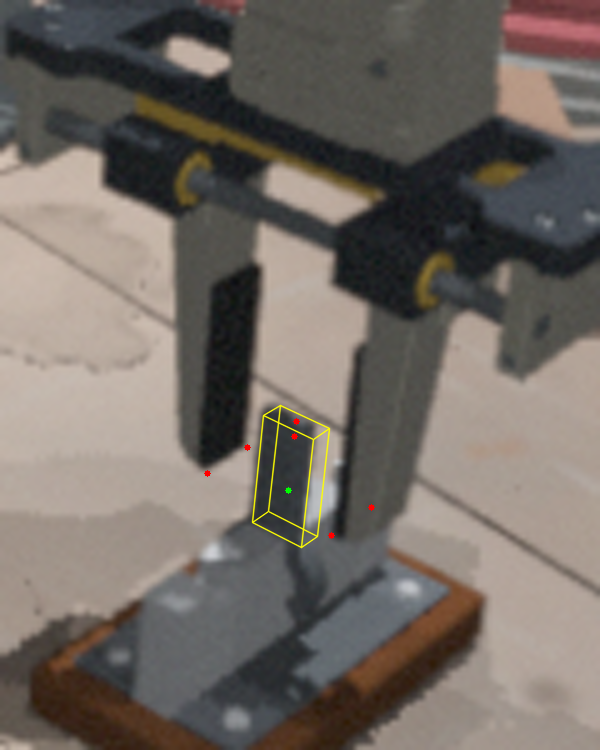

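>>> {"op": "carry_out", "data": {"rows": [{"hand":0.5,"offset":[0,2,1],"twist":[0,0,0]},{"hand":0.3,"offset":[0,2,1],"twist":[0,0,0]},{"hand":0.22,"offset":[0,2,1],"twist":[0,0,0]},{"hand":0.22,"offset":[0,2,1],"twist":[0,0,0]},{"hand":0.18,"offset":[0,2,1],"twist":[0,0,0]},{"hand":0.14,"offset":[0,2,1],"twist":[0,0,0]}]}}

```text
time: 10.03
position: [0.5008, -0.2676, 0.0672]
orientation: [[-0.987, -0.16, 0.0], [-0.16, 0.987, -0.0], [-0.0, -0.0, -1.0]]
contact_force: [-0.2, -0.0, 0.2]
opening: 0.0176
```

>>> {"op": "carry_out", "data": {"rows": [{"hand":0.1,"offset":[0,0,0],"twist":[0,0,0]},{"hand":0.1,"offset":[0,0,0],"twist":[0,0,0]},{"hand":0.1,"offset":[0,0,0],"twist":[0,0,0]},{"hand":0.1,"offset":[0,0,0],"twist":[0,0,0]}]}}

```text
time: 10.37
position: [0.5009, -0.2675, 0.0672]
orientation: [[-0.987, -0.16, 0.0], [-0.16, 0.987, -0.0], [-0.0, -0.0, -1.0]]
contact_force: [-1.1, 1.4, 2.1]
opening: 0.0176
```

>>> {"op": "carry_out", "data": {"rows": [{"hand":0,"offset":[0,0,-5],"twist":[0,0,0]},{"hand":0,"offset":[0,0,-15],"twist":[0,0,0]},{"hand":0,"offset":[0,0,-35],"twist":[0,0,0]},{"hand":0,"offset":[0,0,-65],"twist":[0,0,0]},{"hand":0,"offset":[0,0,-100],"twist":[0,0,0]},{"hand":0,"offset":[0,0,-140],"twist":[0,0,0]},{"hand":0,"offset":[0,0,-150],"twist":[0,0,0]},{"hand":0,"offset":[0,0,-150],"twist":[0,0,0]},{"hand":0,"offset":[0,0,-150],"twist":[0,0,0]}]}}

```text
time: 11.12
position: [0.5008, -0.2674, 0.2173]
orientation: [[-0.987, -0.16, 0.001], [-0.16, 0.987, -0.0], [-0.0, -0.0, -1.0]]
contact_force: [0.4, 0.3, -1.0]
opening: 0.0177
```

```bash
python3 - <<'E'
from goto import *
from m import *
S=capture("scene")
s=state();P=np.array(s["position"]);R=np.array(s["orientation"])
q=proj(S,P)[0];crop=tuple(int(v) for v in(q[0]-50,q[1]-50,q[0]+50,q[1]+70));print(q,crop)
crop=tuple(max(0,v) for v in crop)
im=up(S,crop,6)
cv2.imwrite("pics/e0.png",im)
G=P+R@[0,0,-.019]; tabz=G[2]-.004  # assumed clip_tab
for zt in(0,):
    o=np.array([P[0],P[1],tabz])
    drawbox(im,S,box(o,np.radians(9.2),(-.004,.004),(-.018,.018),(-.054,-.026)),crop,6,(0,0,255))
cv2.imwrite("pics/e1.png",im)
goto([.6017,.0881,.2172],np.radians(198.9))
E
```

```text
[373.80252683 217.37876363] (323, 167, 423, 287)
offset mm [-157.   334.1   -1.2] twist [ 0.12 -0.08 -9.71]
```

View pics/e0.png

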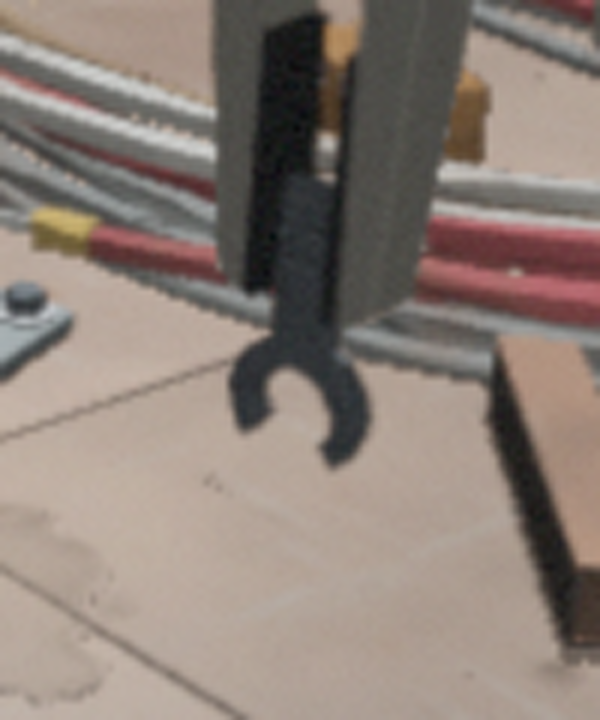

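View pics/e1.png

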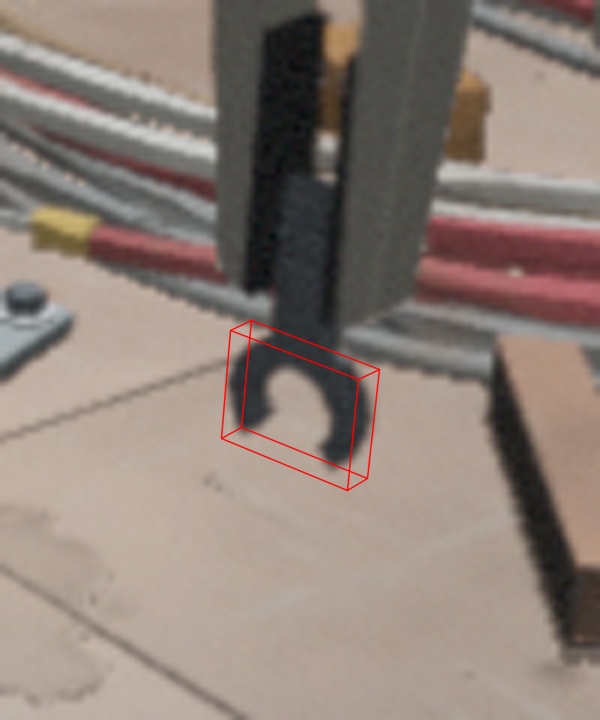

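```bash
cat > fit.py <<'E'
from m import *
from scipy.optimize import minimize
def sil(yaw):
    # local silhouettes polygons y,z relative seat
    t=np.radians(np.linspace(-33.7,213.7,60))
    ro=18;ri=10
    o=[(ro*np.cos(a),ro*np.sin(a)) for a in t]
    th=np.radians(np.linspace(213.7,-33.7,60))
    i=[(ri*np.cos(a),ri*np.sin(a)) for a in th]
    ring=[(y,z) for y,z in o]+[(y,z) for y,z in i]
    tab=[(-9,12),(9,12),(9,56),(-9,56)]
    return [np.array(ring)/1e3,np.array(tab)/1e3]
def render(c,seat,yaw,crop,s,N=5):
    W=(crop[2]-crop[0])*s;H=(crop[3]-crop[1])*s
    im=np.zeros((H,W),np.uint8);cx,sx=np.cos(yaw),np.sin(yaw)
    for poly in sil(yaw):
        for x in np.linspace(-.004,.004,N):
            P=np.c_[seat[0]+cx*x-sx*poly[:,0],seat[1]+sx*x+cx*poly[:,0],seat[2]+poly[:,1]]
            q=((proj(c,P)+.5-crop[:2])*s*16).astype(np.int32)
            cv2.fillPoly(im,[q],255,shift=4)
    return im
E
python3 - <<'E'
from fit import *
S=capture("scene");s=state();P=np.array(s["position"]);R=np.array(s["orientation"])
m=masks_of(S,"clip");print([(a["score"],a["pixel"],a["pixels"].sum()) for a in m])
crop=(350,190,395,255)
gray=up(S,crop,8);g=cv2.cvtColor(gray,cv2.COLOR_BGR2GRAY)
# below-finger dark mask : rows >= 222 (orig)
dark=(g<95).astype(np.uint8)*255
r0=(224-crop[1])*8
yaw=np.radians(9.2);x=np.array([np.cos(yaw),np.sin(yaw),0]);n=np.array([-np.sin(yaw),np.cos(yaw),0])
res=[]
base=P+R@[0,0,-.019]-[0,0,.048]
for dx in np.arange(-6,7,1.):
  for dy in np.arange(-2,2.1,1):
    for dz in np.arange(-3,7,1.):
        im=render(S,base+x*dx/1e3+n*dy/1e3+[0,0,dz/1e3],yaw,crop,8)
        a=im[r0:]>0;b=dark[r0:]>0;res.append(((a&b).sum()/(a|b).sum(),dx,dy,dz))
res.sort(reverse=True)
for r in res[:12]:print(np.round(r,3))
b=res[0];im=render(S,base+x*b[1]/1e3+n*b[2]/1e3+[0,0,b[3]/1e3],yaw,crop,8)
cs,_=cv2.findContours(im,0,2);cv2.drawContours(gray,cs,-1,(0,255,0),1)
cs,_=cv2.findContours(dark,0,2);cv2.drawContours(gray,cs,-1,(0,0,255),1)
cv2.imwrite("pics/f1.png",gray)
E
```

```text
[(0.97, [371.3, 225.3], np.int64(542))]
[0.742 3.    2.    1.   ]
[0.74 2.   2.   2.  ]
[0.739 1.    1.    2.   ]
[0.738 2.    2.    1.   ]
[0.738 1.    1.    3.   ]
[0.737 3.    2.    2.   ]
[ 0.737 -1.     0.     3.   ]
[0.737 0.    0.    3.   ]
[0.736 1.    2.    2.   ]
[0.736 0.    1.    3.   ]
[0.736 2.    1.    2.   ]
[0.735 0.    1.    2.   ]
```

View pics/f1.png

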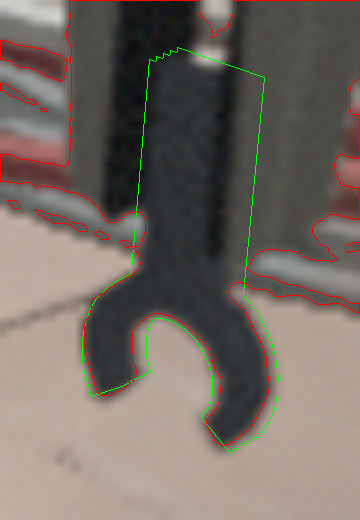

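The clip hangs upright and central in the pads, with its arms ending at (100,390) and (228,448) in the crop. The fit puts the seat about 26.5 mm below the TCP. Now over the groove.

>>> {"op": "carry_out", "data": {"rows": [{"hand":0,"offset":[-15,32,0],"twist":[0,0,-1]},{"hand":0,"offset":[-31,67,0],"twist":[0,0,-2]},{"hand":0,"offset":[-47,100,0],"twist":[0,0,-3]},{"hand":0,"offset":[-63,134,0],"twist":[0,0,-4]},{"hand":0,"offset":[-79,168,0],"twist":[0,0,-5]},{"hand":0,"offset":[-94,200,0],"twist":[0,0,-6]},{"hand":0,"offset":[-110,234,0],"twist":[0,0,-7]},{"hand":0,"offset":[-126,267,0],"twist":[0,0,-8]},{"hand":0,"offset":[-142,300,0],"twist":[0,0,-9]},{"hand":0,"offset":[-153,324,0],"twist":[0,0,-9.5]},{"hand":0,"offset":[-157,334,0],"twist":[0,0,-9.7]},{"hand":0,"offset":[-157,334,0],"twist":[0,0,-9.7]},{"hand":0,"offset":[-157,334,0],"twist":[0,0,-9.7]},{"hand":0,"offset":[-157,334,0],"twist":[0,0,-9.7]}]}}

```text
time: 12.43
position: [0.6019, 0.0858, 0.2163]
orientation: [[-0.947, -0.322, -0.002], [-0.322, 0.947, -0.001], [0.002, -0.0, -1.0]]
contact_force: [0.0, -0.3, -1.0]
opening: 0.0174
```

```bash
python3 - <<'E'
from goto import *
goto([.6017,.0881,.140],np.radians(198.9)); print(state()["position"],state()["contact_force"],state()["opening"])
E
```

```text
offset mm [-0.7  2.2 76.3] twist [-0.01 -0.09 -0.09]
[0.60190891 0.08581921 0.21632827] [ 0.0042275  -0.31900919 -0.9568555 ] 0.017446416710290808
```

>>> {"op": "carry_out", "data": {"rows": [{"hand":0,"offset":[0,1,20],"twist":[0,0,0]},{"hand":0,"offset":[-0.5,2,45],"twist":[0,0,0]},{"hand":0,"offset":[-0.5,2,63],"twist":[0,0,0]},{"hand":0,"offset":[-0.5,2,72],"twist":[0,0,0]},{"hand":0,"offset":[-0.5,2,75],"twist":[0,0,0]},{"hand":0,"offset":[-0.5,2,75],"twist":[0,0,0]},{"hand":0,"offset":[-0.5,2,75],"twist":[0,0,0]},{"hand":0,"offset":[-0.5,2,75],"twist":[0,0,0]}]}}

```text
time: 13.1
position: [0.6033, 0.089, 0.1438]
orientation: [[-0.946, -0.323, 0.003], [-0.323, 0.946, -0.0], [-0.003, -0.001, -1.0]]
contact_force: [0.2, 0.7, -0.9]
opening: 0.0176
```

```bash
python3 - <<'E'
from goto import *
from m import *
goto([.6017,.0881,.140],np.radians(198.9))
S=capture("scene");cv2.imwrite("pics/g1.png",up(S,(250,140,330,230),7))
E
```

```text
offset mm [ 1.8 -0.3  3.8] twist [-0.06  0.15 -0.03]
```

View pics/g1.png

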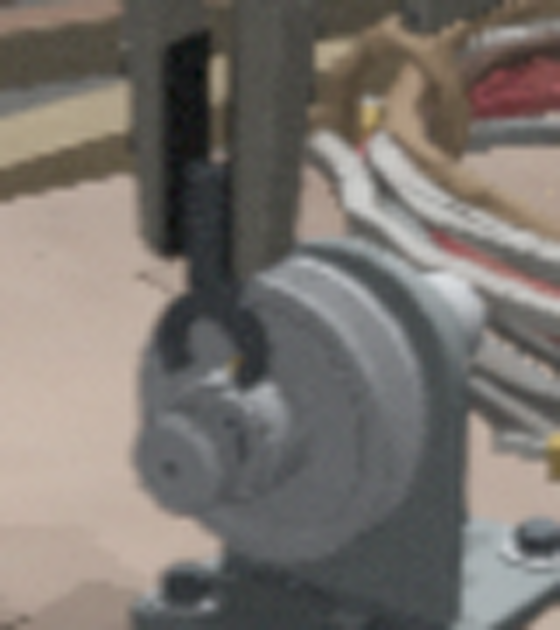

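The clip is above the axle, behind the end collar; its arms are at (178,365) and (248,380), with the nipple seen between them. I'll correct x and go down lightly.

>>> {"op": "carry_out", "data": {"rows": [{"hand":0,"offset":[1.5,0,3],"twist":[0,0,0]},{"hand":0,"offset":[1.5,0,5],"twist":[0,0,0]},{"hand":0,"offset":[1.5,0,7],"twist":[0,0,0]},{"hand":0,"offset":[1.5,0,7],"twist":[0,0,0]},{"hand":0,"offset":[1.5,0,7],"twist":[0,0,0]}]}}

```text
time: 13.57
position: [0.6006, 0.0889, 0.1348]
orientation: [[-0.946, -0.324, -0.001], [-0.324, 0.946, -0.0], [0.001, 0.0, -1.0]]
contact_force: [0.2, 0.1, -0.5]
opening: 0.0175
```

```bash
python3 - <<'E'
from goto import *
goto([.6017,.0881,.130],np.radians(198.9));print(state()["position"],state()["contact_force"])
E
```

```text
offset mm [-0.7 -1.1  4.8] twist [ 0.01 -0.03  0.  ]
[0.60063221 0.08894555 0.13482658] [ 0.2157971   0.07225011 -0.53932626]
```

>>> {"op": "carry_out", "data": {"rows": [{"hand":0,"offset":[-0.7,-1,0],"twist":[0,0,0]},{"hand":0,"offset":[-0.7,-1,1],"twist":[0,0,0]},{"hand":0,"offset":[-0.7,-1,2],"twist":[0,0,0]},{"hand":0,"offset":[-0.7,-1,3],"twist":[0,0,0]},{"hand":0,"offset":[-0.7,-1,4],"twist":[0,0,0]}]}}

```text
time: 13.98
position: [0.6018, 0.0882, 0.131]
orientation: [[-0.946, -0.324, 0.0], [-0.324, 0.946, 0.0], [-0.0, -0.0, -1.0]]
contact_force: [1.1, 0.1, -0.6]
opening: 0.0177
```

>>> {"op": "carry_out", "data": {"rows": [{"hand":0,"offset":[0,0,1],"twist":[0,0,0]},{"hand":0,"offset":[0,0,2],"twist":[0,0,0]},{"hand":0,"offset":[0,0,3],"twist":[0,0,0]}]}}

```text
time: 14.23
position: [0.6019, 0.0882, 0.128]
orientation: [[-0.946, -0.324, 0.0], [-0.324, 0.946, -0.0], [-0.0, -0.0, -1.0]]
contact_force: [0.8, 0.7, -0.6]
opening: 0.0175
```

Nothing touched yet, already at the low end of the off-groove stop band. Continuing at 1 mm steps.

>>> {"op": "carry_out", "data": {"rows": [{"hand":0,"offset":[0,0,1],"twist":[0,0,0]},{"hand":0,"offset":[0,0,2],"twist":[0,0,0]}]}}

```text
time: 14.4
position: [0.6019, 0.0882, 0.126]
orientation: [[-0.946, -0.324, 0.0], [-0.324, 0.946, 0.0], [-0.0, -0.0, -1.0]]
contact_force: [0.2, 0.5, -0.0]
opening: 0.0174
```

>>> {"op": "carry_out", "data": {"rows": [{"hand":0,"offset":[0,0,1],"twist":[0,0,0]},{"hand":0,"offset":[0,0,2],"twist":[0,0,0]}]}}

```text
time: 14.57
position: [0.6018, 0.0884, 0.1241]
orientation: [[-0.946, -0.324, 0.0], [-0.324, 0.946, 0.001], [-0.0, 0.0, -1.0]]
contact_force: [-0.8, 1.9, 1.1]
opening: 0.0178
```

>>> {"op": "carry_out", "data": {"rows": [{"hand":0,"offset":[0,0,1],"twist":[0,0,0]}]}}

```text
time: 14.65
position: [0.6018, 0.0887, 0.1233]
orientation: [[-0.946, -0.324, -0.0], [-0.324, 0.946, 0.001], [-0.0, 0.001, -1.0]]
contact_force: [-0.9, 2.9, 2.3]
opening: 0.0179
```

>>> {"op": "carry_out", "data": {"rows": [{"hand":0,"offset":[0,0,1],"twist":[0,0,0]}]}}

```text
time: 14.73
position: [0.602, 0.0887, 0.1228]
orientation: [[-0.946, -0.324, 0.0], [-0.324, 0.946, 0.001], [-0.001, 0.001, -1.0]]
contact_force: [-2.3, 2.4, 6.2]
opening: 0.0176
```

Contact at groove height, with a small sideways force towards +tool y. I shift with it.

>>> {"op": "carry_out", "data": {"rows": [{"hand":0,"offset":[0,0.7,-0.5],"twist":[0,0,0]},{"hand":0,"offset":[0,0.7,-0.5],"twist":[0,0,0]}]}}

```text
time: 14.9
position: [0.6018, 0.0889, 0.123]
orientation: [[-0.946, -0.324, 0.001], [-0.324, 0.946, -0.0], [-0.001, -0.0, -1.0]]
contact_force: [0.7, 1.0, 2.8]
opening: 0.0176
```

>>> {"op": "carry_out", "data": {"rows": [{"hand":0,"offset":[0,0.4,0.5],"twist":[0,0,0]},{"hand":0,"offset":[0,0.4,1],"twist":[0,0,0]}]}}

```text
time: 15.07
position: [0.6021, 0.089, 0.1227]
orientation: [[-0.946, -0.324, 0.002], [-0.324, 0.946, -0.001], [-0.001, -0.001, -1.0]]
contact_force: [-1.7, 0.6, 7.0]
opening: 0.0179
```

>>> {"op": "carry_out", "data": {"rows": [{"hand":0,"offset":[0,0,0.5],"twist":[0,0,0]},{"hand":0,"offset":[0,0,1],"twist":[0,0,0]}]}}

```text
time: 15.23
position: [0.6024, 0.089, 0.1219]
orientation: [[-0.946, -0.324, 0.002], [-0.324, 0.946, -0.0], [-0.002, -0.001, -1.0]]
contact_force: [0.0, 0.6, 7.0]
opening: 0.0176
```

>>> {"op": "carry_out", "data": {"rows": [{"hand":0,"offset":[0,0,0.5],"twist":[0,0,0]},{"hand":0,"offset":[0,0,1],"twist":[0,0,0]}]}}

```text
time: 15.4
position: [0.6024, 0.089, 0.1208]
orientation: [[-0.946, -0.324, 0.002], [-0.324, 0.946, -0.0], [-0.002, -0.001, -1.0]]
contact_force: [-0.2, 0.9, 6.7]
opening: 0.0177
```

>>> {"op": "carry_out", "data": {"rows": [{"hand":0,"offset":[0,0,0.5],"twist":[0,0,0]},{"hand":0,"offset":[0,0,1],"twist":[0,0,0]}]}}

```text
time: 15.57
position: [0.6022, 0.089, 0.1194]
orientation: [[-0.946, -0.324, 0.002], [-0.324, 0.946, -0.0], [-0.002, -0.001, -1.0]]
contact_force: [0.8, 0.7, 2.8]
opening: 0.0176
```

>>> {"op": "carry_out", "data": {"rows": [{"hand":0,"offset":[0,0,0.5],"twist":[0,0,0]},{"hand":0,"offset":[0,0,1],"twist":[0,0,0]}]}}

```text
time: 15.73
position: [0.6016, 0.0889, 0.1176]
orientation: [[-0.946, -0.324, 0.0], [-0.324, 0.946, -0.0], [-0.0, -0.001, -1.0]]
contact_force: [1.0, 0.2, 2.2]
opening: 0.0177
```

>>> {"op": "carry_out", "data": {"rows": [{"hand":0,"offset":[0,0,0.5],"twist":[0,0,0]},{"hand":0,"offset":[0,0,1],"twist":[0,0,0]}]}}

```text
time: 15.9
position: [0.6014, 0.089, 0.1161]
orientation: [[-0.946, -0.324, -0.0], [-0.324, 0.946, -0.0], [0.0, -0.0, -1.0]]
contact_force: [2.0, 0.5, -0.0]
opening: 0.0177
```

>>> {"op": "carry_out", "data": {"rows": [{"hand":0,"offset":[0,0,0.7],"twist":[0,0,0]},{"hand":0,"offset":[0,0,1.4],"twist":[0,0,0]}]}}

```text
time: 16.07
position: [0.6014, 0.0891, 0.1147]
orientation: [[-0.946, -0.324, -0.0], [-0.324, 0.946, -0.0], [0.0, -0.0, -1.0]]
contact_force: [3.0, -0.1, -0.3]
opening: 0.0175
```

>>> {"op": "carry_out", "data": {"rows": [{"hand":0,"offset":[0,0,0.7],"twist":[0,0,0]},{"hand":0,"offset":[0,0,1.4],"twist":[0,0,0]}]}}

```text
time: 16.23
position: [0.6014, 0.0891, 0.1133]
orientation: [[-0.946, -0.324, -0.0], [-0.324, 0.946, -0.0], [0.0, 0.0, -1.0]]
contact_force: [2.5, -0.6, -1.0]
opening: 0.0178
```

>>> {"op": "carry_out", "data": {"rows": [{"hand":0,"offset":[0,0,0.7],"twist":[0,0,0]},{"hand":0,"offset":[0,0,1],"twist":[0,0,0]}]}}

```text
time: 16.4
position: [0.6014, 0.0891, 0.1125]
orientation: [[-0.946, -0.324, -0.0], [-0.324, 0.946, -0.0], [0.0, -0.0, -1.0]]
contact_force: [3.2, 0.0, -1.5]
opening: 0.0173
```

>>> {"op": "carry_out", "data": {"rows": [{"hand":0,"offset":[-0.5,0,0.5],"twist":[0,0,0]},{"hand":0,"offset":[-0.5,0,1],"twist":[0,0,0]}]}}

```text
time: 16.57
position: [0.6017, 0.0891, 0.112]
orientation: [[-0.946, -0.324, -0.001], [-0.324, 0.946, -0.001], [0.001, -0.0, -1.0]]
contact_force: [-0.3, -1.9, 3.9]
opening: 0.0182
```

>>> {"op": "carry_out", "data": {"rows": [{"hand":0,"offset":[0,0,0.5],"twist":[0,0,0]},{"hand":0,"offset":[0,0,1],"twist":[0,0,0]}]}}

```text
time: 16.73
position: [0.602, 0.0892, 0.1119]
orientation: [[-0.946, -0.324, 0.0], [-0.324, 0.946, -0.0], [0.0, -0.0, -1.0]]
contact_force: [-1.8, -1.7, 7.7]
opening: 0.0178
```

>>> {"op": "carry_out", "data": {"rows": [{"hand":0,"offset":[0,0,0.5],"twist":[0,0,0]},{"hand":0,"offset":[0,0,1],"twist":[0,0,0]}]}}

```text
time: 16.9
position: [0.6025, 0.0893, 0.1119]
orientation: [[-0.946, -0.324, 0.001], [-0.324, 0.946, -0.0], [-0.001, -0.001, -1.0]]
contact_force: [-3.3, -0.0, 11.3]
opening: 0.0172
```

It bottomed at TCP z = 0.112, against 0.1115 expected. I unload, then look before letting go.

>>> {"op": "carry_out", "data": {"rows": [{"hand":0,"offset":[0.5,0,-2.2],"twist":[0,0,0]},{"hand":0,"offset":[0.5,0,-2.2],"twist":[0,0,0]}]}}

```text
time: 17.07
position: [0.6015, 0.0891, 0.1121]
orientation: [[-0.946, -0.324, 0.0], [-0.324, 0.946, -0.0], [-0.0, -0.0, -1.0]]
contact_force: [0.6, -1.4, 1.7]
opening: 0.0178
```

```bash
python3 - <<'E'
from m import *
S=capture("scene");cv2.imwrite("pics/i1.png",up(S,(250,150,330,240),7));print(state()["contact_force"])
E
```

```text
[ 0.94482665 -1.15438131  0.62548256]
```

View pics/i1.png

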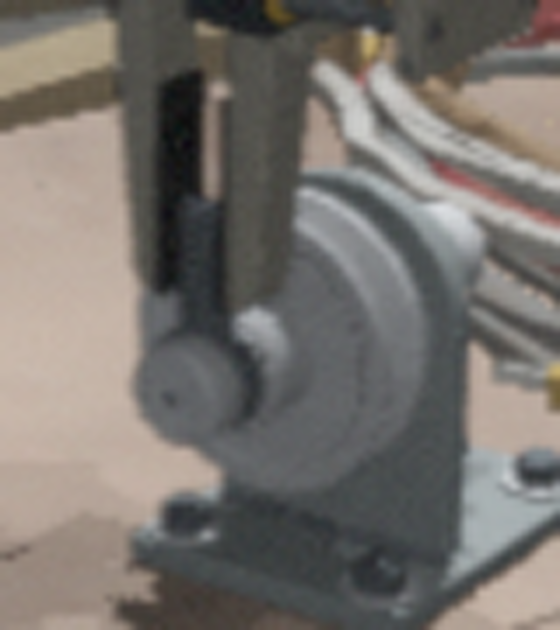

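The clip sits in the groove behind the collar, its tab upright in the fingers at (205,250). I release it.

>>> {"op": "carry_out", "data": {"rows": [{"hand":0.2,"offset":[0,0,0],"twist":[0,0,0]},{"hand":0.28,"offset":[0,0,0],"twist":[0,0,0]},{"hand":0.36,"offset":[0,0,0],"twist":[0,0,0]},{"hand":0.45,"offset":[0,0,0],"twist":[0,0,0]},{"hand":0.45,"offset":[0,0,0],"twist":[0,0,0]},{"hand":0.45,"offset":[0,0,-10],"twist":[0,0,0]},{"hand":0.45,"offset":[0,0,-30],"twist":[0,0,0]},{"hand":0.45,"offset":[0,0,-60],"twist":[0,0,0]},{"hand":0.45,"offset":[0,0,-95],"twist":[0,0,0]},{"hand":0.45,"offset":[0,0,-130],"twist":[0,0,0]},{"hand":0.45,"offset":[0,0,-130],"twist":[0,0,0]},{"hand":0.45,"offset":[150,0,-130],"twist":[0,0,0]},{"hand":0.45,"offset":[150,0,-130],"twist":[0,0,0]},{"hand":0.45,"offset":[150,0,-130],"twist":[0,0,0]},{"hand":0.45,"offset":[150,0,-130],"twist":[0,0,0]},{"hand":0.45,"offset":[150,0,-130],"twist":[0,0,0]},{"hand":0.45,"offset":[150,0,-130],"twist":[0,0,0]},{"hand":0.45,"offset":[150,0,-130],"twist":[0,0,0]}]}}

```text
time: 18.62
position: [0.4604, 0.0407, 0.2428]
orientation: [[-0.946, -0.324, 0.002], [-0.324, 0.946, -0.0], [-0.002, -0.001, -1.0]]
contact_force: [0.1, -0.0, 0.4]
opening: 0.0413
```

```bash
python3 - <<'E'
from m import *
S=capture("scene");T=capture("top")
a=cv2.resize(up(S,(250,150,330,240),5),(400,450));b=cv2.resize(up(T,(195,95,275,205),4),(320,440))
b=cv2.copyMakeBorder(b,0,10,0,0,cv2.BORDER_CONSTANT);cv2.imwrite("pics/j1.png",np.hstack([a,b]))
print(state()["position"],state()["contact_force"])
# yellow nipple & tab expected pos
h=np.array([-.946,-.324,0]);g=np.array([.6017,.0886,.085])
print("tab top exp",proj(S,[g+[0,0,.056],g+[0,0,.018]]),proj(T,[g+[0,0,.056]]))
print([(m["score"],m["pixel"]) for m in masks_of(S,"clip_tab")[:1]+masks_of(T,"clip_tab")[:1]])
E
```

```text
[0.46055874 0.04078064 0.24242259] [ 0.03869077 -0.1841314  -0.62330252]
tab top exp [[280.12822757 178.12853555]
 [279.88267606 195.63373864]] [[244.93495725 175.63040393]]
[(0.56, [280.2, 189.0]), (0.65, [248.8, 178.3])]
```

View pics/j1.png

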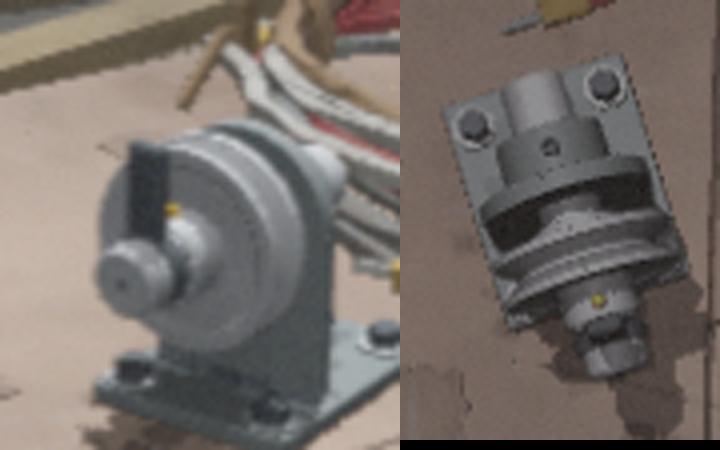

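The left panel shows the tab standing upright, with its top at about (280,178.6) px against (280.1,178.1) expected. The right panel shows it square in the groove, with the wheel at its shoulder and the arm clear. I hand the job in.

```bash
python3 - <<'E'
from plant import *
print(hand_in())
E
```

```text
the job is handed in; nothing more can be done
None
```

I slid the wheel home, snapped the clip into the groove, let go and handed the job in at about 19 s. `hand_in()` gives no verdict, so the outcome rests on my own checks.

- **Wheel:** it moved with about 3 N of drag and stopped firmly against the shoulder. I let the push build to about 20 N there. The groove's middle worked out from that stop was within 1 mm of the camera estimate.
- **Clip:** I took it by the tab and lowered it in small steps. It met the groove about 11 mm above the axle line, so it was over the groove. Contact showed a small sideways offset, so I shifted about 1 mm to match.
- **Snap:** it went over at about 7 N, less than the 10–15 N described. It bottomed within about 0.5 mm of the expected height, and I pressed it to about 11 N to be sure.
- **After release:** the scene picture shows the tab upright, its top within 1 pixel of where a fully home clip should be. The top view shows it square in the groove, the wheel still home and the arm clear.

**Disagreements and gaps:**
- **Cameras:** the two views differed by about 1.3 mm on the axle's sideways position. In the top view, the network's point for the tab lay about 4 pixels from where I projected the tab's top. I put that down to it marking the visible middle of the tab.
- **Punch:** the network did not find it in one top picture.
- **Nut, bolt and punch:** I did not measure them again at the end. The arm stayed well above them throughout.

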